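# Close the board test fixture, lock it and start the test

### The job

Take the aluminium cover plate off its sloping rack and set it down gently on the nest block of the test fixture, edges flush all round (either way round). Then turn the black lock knob clockwise until you feel it drop into its notch, and only then push the button on the tester box all the way down and let it come back up. Leave everything else on the bench where it is.

Things in the scene. Friction and masses are not known exactly. Their poses are not given: they have to be found in the camera images.
- plate: Cover plate: aluminium, 90 mm (own x) by 120 mm (own y), 8 mm thick, 0.24 kg; black grip rib on the middle of its upper face, 46 mm long (own x), 14 mm wide (own y), from 8 to 38 mm above the underside. Origin: centre of the underside; z out of the upper face. It starts on the rack, own x pointing up the slope, z leaning 30 degrees from vertical.
- plate_grip (a point): Point inside the grip rib, on the plate's z axis 30 mm above its underside (22 mm above its upper face): a good place for the TCP, with the tool pointing along minus plate z and the fingers closing along plate y. Axes as the plate's.
- rack: Steel rack, fixed to the bench, 110 by 124 mm, about 80 mm tall. Its sloping face rises along own x (roughly towards the robot) at 30 degrees; a lip at its lower end, 5 mm tall, stops the plate from sliding down. Origin: centre of its foot, on the bench. z up.
- fixture: Test fixture, fixed to the bench: grey nest block 90 mm (own x) by 120 mm (own y), 45 mm tall, flat on top, a green circuit board showing flush in it. A steel post with the lock knob stands beside it, 80 mm from the block's centre along own +x. Origin: centre of the block's underside. z up.
- nest_top (a point): Centre of the nest block's flat top, 45 mm above the bench; axes as the fixture's. The plate's underside centre belongs here, with its 90 mm side along own x and its 120 mm side along own y, either way round.
- cam_grip (a point): Point in the black lock knob's bar, on its vertical turning axis, 87 mm above the bench: a good place for the TCP, tool pointing down. The bar is 40 mm long (this point's y), 12 mm wide (this point's x; grip it across this), 65 to 91 mm above the bench, on a 38 mm disc. These axes turn with the knob.
- tongue_tip (a point): End of the flat steel tongue under the knob, at its upper face: 47 mm from the knob's axis, along point cam_grip's -y. The tongue is 14 mm wide, 55 to 61 mm above the bench, and turns with the knob; in the notch it covers the edge of the plate, whose upper face is then at 53 mm.
- cam (a joint): Lock knob angle, rad, growing clockwise seen from above; 0: tongue along the fixture's -y. Starts at 0.2 to 0.5. Friction is small; from about 0.55 a sprung bump resists with up to 0.2 N m, then pulls the knob forward as strongly into a hidden notch between 1.2 and 1.5 rad, stiff again beyond. Let go past the bump (from about 1.05) it goes home by itself; before it, it may spring back.
- tester: Tester: grey box fixed to the bench, 100 mm (own x) by 80 mm (own y), 40 mm tall, the button in its black housing on the middle of its top. Origin: centre of its underside.
- start_top (a point): Centre of the button's top face (28 mm across); it is pushed straight down 6 mm.
- start (a joint): Button travel, m: 0 up, 0.006 fully down, which takes about 4 N; a spring brings it back.
- spool: Bystander: metal spool, 56 mm across, 42 mm tall. Origin under its centre.
- jar: Bystander: small jar with a lid, 40 mm across, 50 mm tall.
- driver: Bystander: screwdriver, 160 mm long, lying down.
- heatsink: Bystander: finned aluminium heat sink, 34 by 34 mm, 23 mm tall.
- scrap_board: Bystander: small green circuit board, 50 by 70 mm, 12 mm tall with its parts.
- mug: Bystander: white mug, 76 mm across, 90 mm tall.
- brush: Bystander: brush, 150 mm long, lying down.

How it is judged:
On the way, in this order (a step that is already met when the one before it is completed fails the run):
1. the plate is lifted clear of the rack by the gripper (distance between plate and rack above 0.12 m and height (world z) of plate above 0.08 m and contact force between the fingers and plate above 0.5 N), for 0.1 s.
2. the plate lies flush on the nest block and the gripper has let go of it, the knob not yet in its notch (horizontal distance between plate and nest_top below 0.0035 m and z of plate in the frame of nest_top between -0.003 and 0.003 m and angle between the x axis of plate and the x axis of nest_top, either way round below 0.05 rad and angle between plate's own z axis and vertical below 0.04 rad and contact force between the fingers and plate below 0.1 N and linear speed of plate below 0.02 m/s and value of joint cam below 1 rad), for 0.2 s.
3. the lock knob sits in its notch, the plate still flush (horizontal distance between plate and nest_top below 0.0035 m and z of plate in the frame of nest_top between -0.003 and 0.003 m and angle between the x axis of plate and the x axis of nest_top, either way round below 0.05 rad and angle between plate's own z axis and vertical below 0.04 rad and value of joint cam between 1.27 and 1.43 rad), for 0.2 s.
4. the button is pushed fully down (value of joint cam between 1.27 and 1.43 rad and value of joint start above 0.0045 m), for 0.02 s.
At the end, for the whole second after the job is handed in: The plate lies flat on the nest block, its centre within 3.5 mm (horizontally) and 3 mm (in height) of the block's top centre and its sides within 0.05 rad of the block's (either way round), at rest; the lock knob rests within 0.08 rad of its notch (which is at 1.35 rad); the button is up again (all of step 3 and value of joint start below 0.0015 m and linear speed of plate below 0.01 m/s and velocity of joint cam below 0.05 rad/s); the robot touches nothing.
It fails at once if the button is pushed before the knob is in its notch (value of joint start above 0.003 m and not (value of joint cam between 1.27 and 1.43 rad)).
It fails at once if the plate is dropped or slammed onto the nest block (faster than 0.3 m/s within the last 8 mm above it) (horizontal distance between plate and nest_top below 0.05 m and z of plate in the frame of nest_top below 0.008 m and linear speed of plate above 0.3 m/s).
It fails at once if a bystander is pushed more than 30 mm from its place (distance of any of spool, jar, driver, heatsink, scrap_board, mug, brush from where it was at the start of the episode above 0.03 m).
It also fails if it takes over 69 s, if anything falls off the work surface, if the arm or the gripper's body presses on something with over 40 N, if the wrist force passes 120 N, or if a joint passes its speed limit or range.

### The arm

A 6-joint arm with a two-finger parallel gripper is mounted at the origin on the work surface. World frame = base frame: x ahead of the robot, y to its left, z up, the work surface at z = 0. Lengths are in m, angles in rad, forces in N, time in s.
With the tool pointing down it reaches from about 0.275 to 0.975 m from the base axis. Payload 8.4 kg.
Tool frame: the origin (TCP) lies between the finger pads, 19 mm behind the fingertips; this is the grasp point; z points along the fingers, y is the line along which they close (so a half turn about z gives the same grasp; the last joint's range is limited). The gripper opens to 92 mm and grips with 3 to 60 N. Pads are 20 mm wide; open, the fingers measure 128 mm over their backs; the gripper's body (75 mm by 189 mm) begins 69 mm behind the grasp point.
Start: joints at [-1.143, 0.353, 1.633, -0, 1.155, -0.002], TCP at [0.26, -0.568, 0.233] pointing down, gripper open.
Joint ranges: [-2.63, 2.63], [-0.92, 2.1], [0.06, 2.66], [-1.3, 4.44], [0, 2.69], [-3.02, 3.02]. Speed limits (rad/s): [2.22, 2.22, 2.79, 3.14, 3.14, 3.14].

### API

Orientations are given as [roll, pitch, yaw] about the fixed x, y, z axes, in that order (R = Rz(yaw) Ry(pitch) Rx(roll)).
In Python, from cell import readout, cams, job gives the robot as it stands.
- The arm moves only by the tool move_arm, never from a script. Its argument "increments" is one flat list of numbers, 7 for each row, row after row: the turn, a rotation vector about the tool's x, y, z in units of 6 degrees (1.0 is 6 degrees), then the shift along the tool's x, y, z in units of 30 mm (1.0 is 30 mm), then the opening, from 0 (shut) to 1 (fully open). A call has 1 to 10 rows; each row shifts and turns the commanded pose from where the row before left it, along the tool's axes as they then stand; what a row does not reach is not made up. A row lasts 1/8 s, in which the tool goes at most 62.5 mm and 10.7 degrees, less where a joint would pass 70% of its speed; a pose out of reach is approached as far as the arm can. A call is refused whole if a number of a shift passes 1 or a number of a turn 1, either way. A call with a gripper value outside its range is refused whole. The fingers move at their own pace and stop on an object; "grip_force" is the grip in N (left out, the last holds). Time passes only in rows, so rows that do not move let the fingers close. It gives the time, the measured TCP pose, the force, the opening and the grip force at its end, in the units of the state.
- readout.get_state(): the state, without advancing time (a new reading comes with each control period).
- cams.capture(name): name is "side" or "top" or "wrist"; returns the picture (480x640x3 uint8, blue, green, red); there is no depth.
- cams.camera_info(name): a dict with "fx", "fy", "cx", "cy" (pixels), "origin" and "attitude" of the camera in the world. Camera axes: x right, y up, looking along -z (the intrinsics and any distortion apply to the point x, -y, -z); pixel columns grow to the right and rows downward; lengths in m; the calibration is good to about 2 mm. A picture is of the moment at which its call begins: read the wrist's pose just before it. camera_info takes no time and is no camera call; for the wrist camera it gives the pose at the moment of the call.
- job.hand_in(): hands the job in; it is judged then, once.
The state is a dict: "time": time; "joint_positions": joint angles; "qvel": joint speeds; "joint_efforts": joint torques, N m; "tcp_pos": TCP position; "tool_rot": TCP orientation; "wrist_force": force on the tool from outside, world axes, zero at the start; "wrist_torque": the same for the moment, N m; "gripper_width": finger opening in m; "gripper_force": force on a finger pad.
Only numpy, scipy, OpenCV 4.12 (cv2) and the standard library are available. Lean on these libraries where they do the work, as an engineer would, in place of code of your own. Each camera call takes 0.05 s, during which the arm holds its last target. There are 200 camera calls.

## Working session

There is one attempt and no reset: what is moved stays moved. The work goes in short steps, Python scripts to look and compute and a tool call to move; the robot and the scene stay as the last step left them, time stands still between calls to the robot, and variables do not carry over. Pictures are saved under pics/ and viewed, at most 10 in all, crops included, and the job is handed in when it is done.

Besides the shell and the picture viewer there is one more tool, called after "Emit:" by a JSON object that holds its "method" and its "body", one argument or row to a line. move_arm: Moves the arm, as the interface text tells. Its arguments: {"type":"object","properties":{"increments":{"type":"array","items":{"type":"number"}},"grip_force":{"type":"number"}},"required":["increments"]}

```bash
ls; mkdir -p pics; python3 - <<'E'
from cell import readout,cams
import cv2
s=readout.get_state();print(s)
for n in("side","top","wrist"):
    print(n,cams.camera_info(n)); cv2.imwrite(f"pics/{n}0.png",cams.capture(n))
E
```

```text
pics
{'time': 0.0, 'joint_positions': array([-1.14338632e+00,  3.53634836e-01,  1.63411918e+00,  9.34815238e-06,
        1.15516761e+00, -2.40349228e-03]), 'qvel': array([ 0.00070599,  0.00131406, -0.00095756,  0.00075351,  0.00040991,
       -0.00061566]), 'joint_efforts': array([-2.85543807e-03, -5.93840146e+01, -3.34216654e+01,  6.94960216e-02,
        2.32601183e-02, -1.27547860e-04]), 'tcp_pos': array([ 0.26025133, -0.56773993,  0.23257838]), 'tool_rot': array([-3.14026371e+00, -1.17413918e-05,  4.29809712e-01]), 'wrist_force': array([ 0.67963967, -0.41135619,  0.28543838]), 'wrist_torque': array([-0.05371523,  0.01462167,  0.01414067]), 'gripper_force': 0.0, 'gripper_width': 0.0918200508960911}
side {'fx': 586.4347080691641, 'fy': 586.4347080691641, 'cx': 323.69948096504885, 'cy': 239.06329885099774, 'origin': array([0.35615787, 1.0261346 , 0.91358773]), 'attitude': array([ 0.88826653,  0.00420755, -3.00340749])}
top {'fx': 563.3177262245003, 'fy': 563.3177262245003, 'cx': 326.24069775907304, 'cy': 239.87050770289088, 'origin': array([ 0.4004447 , -0.00860195,  1.50899431]), 'attitude': array([ 7.88000362e-02,  9.33755382e-04, -1.56666342e+00])}
wrist {'fx': 387.25545051377185, 'fy': 387.25545051377185, 'cx': 315.9660807735438, 'cy': 242.637136620051, 'origin': array([ 0.32622465, -0.53768975,  0.3833587 ]), 'attitude': array([-0.25867455,  0.00275022, -1.14125821])}
```

View pics/top0.png

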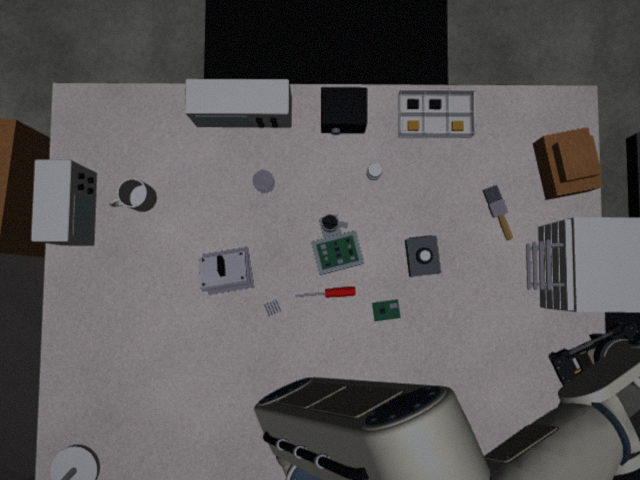

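View pics/side0.png

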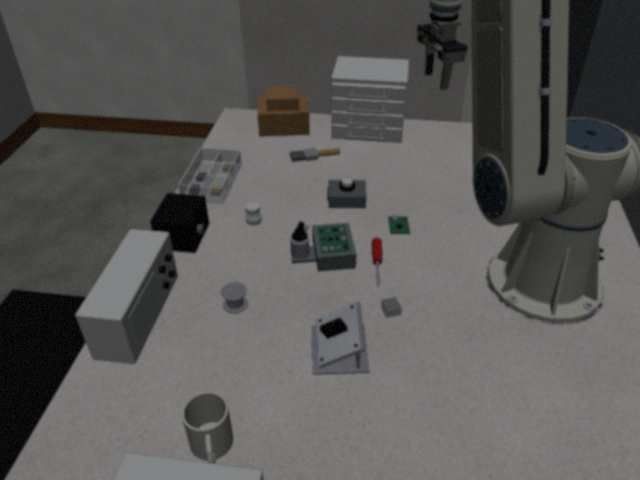

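The top view shows the plate on the rack at about (220,268), the fixture block at (338,252) with its knob at (330,222), and the tester button at (424,256). The side view agrees: plate (335,330), block (334,245), knob (300,240).

```bash
cat > h.py <<'E'
import numpy as np,cv2
from scipy.spatial.transform import Rotation as R
from cell import readout,cams
def info(n):
    i=cams.camera_info(n); return i,R.from_euler('xyz',i['attitude']).as_matrix(),np.array(i['origin'])
def ray(c,px):
    i,A,o=c; px=np.atleast_2d(px).astype(float)
    d=np.c_[(px[:,0]-i['cx'])/i['fx'],-(px[:,1]-i['cy'])/i['fy'],-np.ones(len(px))]
    return o,d@A.T
def onz(c,px,z):
    o,d=ray(c,px); return o+d*((z-o[2])/d[:,2])[:,None]
def proj(c,P):
    i,A,o=c; q=(np.atleast_2d(P)-o)@A
    return np.c_[i['cx']-i['fx']*q[:,0]/q[:,2],i['cy']+i['fy']*q[:,1]/q[:,2]]
def tri(rays): # list of (o,d)
    M=np.zeros((3,3));b=np.zeros(3)
    for o,d in rays:
        d=d/np.linalg.norm(d);P=np.eye(3)-np.outer(d,d);M+=P;b+=P@o
    return np.linalg.solve(M,b)
def shot(n,name):
    c=info(n); im=cams.capture(n); cv2.imwrite(f'pics/{name}.png',im); np.save(f'pics/{name}.npy',np.array([c],dtype=object),allow_pickle=True); return c,im
def load(name): return np.load(f'pics/{name}.npy',allow_pickle=True)[0],cv2.imread(f'pics/{name}.png')
def tool():
    s=readout.get_state(); return np.array(s['tcp_pos']),R.from_euler('xyz',s['tool_rot'])
def delta(P,Rt):
    p,r=tool(); print('shift',np.round(r.inv().apply(np.array(P)-p)/.03,3),'turn',np.round(np.degrees((r.inv()*Rt).as_rotvec())/6,3))
E
python3 - <<'E'
from h import *
t=info('top')
for n,p,z in [('plate',(220,267),.06),('fix',(338,252),.045),('knob',(330,222),.09),('tester',(424,256),.05),('spool',(263,181),.04),('jar',(375,171),.05),('mug',(132,194),.09),('drv',(328,293),.01),('hs',(272,308),.02)]: print(n,onz(t,p,z).round(3))
c=info('wrist');p,r=tool()
print('cam in tool',r.inv().apply(c[2]-p), r.inv().as_matrix()@-c[1][:,2])
E
```

```text
plate [[0.444 0.266 0.06 ]]
fix [[ 0.484 -0.037  0.045]]
knob [[ 0.558 -0.016  0.09 ]]
tester [[ 0.475 -0.26   0.05 ]]
spool [[0.672 0.161 0.04 ]]
jar [[ 0.697 -0.134  0.05 ]]
mug [[0.628 0.488 0.09 ]]
drv [[ 0.378 -0.012  0.01 ]]
hs [[0.338 0.135 0.02 ]]
cam in tool [ 7.25118528e-02 -5.02929635e-05 -1.50694867e-01] [-0.25580945 -0.00155549  0.96672597]
```

Emit:
{"method": "move_arm", "body": {
  "increments": [0,0,0.82,0,-1,-0.2,1,0,0,0.82,0,-1,-0.2,1,0,0,0.82,0,-1,-0.2,1,0,0,0.82,0,-1,-0.2,1,0,0,0.82,0,-1,-0.2,1]
}}

```text
time: 0.78
tcp_pos: [0.222, -0.4231, 0.2633]
tool_rot: [-3.141, 0.0, -0.003]
wrist_force: [0.3, 0.4, -0.2]
gripper_width: 0.0919
gripper_force: 0.0
```

Emit:
{"method": "move_arm", "body": {
  "increments": [0,0,0,1,-0.6,-0.15,1,0,0,0,1,-0.6,-0.15,1,0,0,0,1,-0.6,-0.15,1,0,0,0,1,-0.6,-0.15,1,0,0,0,1,-0.6,-0.15,1,0,0,0,1,-0.6,-0.15,1,0,0,0,1,-0.6,-0.15,1,0,0,0,1,-0.6,-0.15,1,0,0,0,1,-0.6,-0.15,1,0,0,0,0,0,0,1]
}}

```text
time: 2.02
tcp_pos: [0.4938, -0.261, 0.3037]
tool_rot: [-3.141, -0.0, 0.003]
wrist_force: [-0.1, -0.1, -0.2]
gripper_width: 0.092
gripper_force: 0.0
```

```bash
python3 - <<'E'
from h import *
print(tool()[0]); c,im=shot('wrist','w1')
print(proj(c,[[.475,-.26,.05],[.484,-.037,.045]]))
E
```

```text
[ 0.49382364 -0.26102576  0.30368539]
[[315.87736584 228.21983895]
 [108.84124973 218.44251784]]
```

Emit:
{"method": "move_arm", "body": {
  "increments": [0,0,0,0.1,-1,0,1,0,0,0,0.1,-1,0,1,0,0,0,0.1,-1,0,1,0,0,0,0.1,-1,0,1,0,0,0,0.1,-1,0,1,0,0,0,0.1,-1,0,1,0,0,0,0.1,-1,0,1,0,0,0,0,-0.5,0,1,0,0,0,0,0,0,1]
}}

```text
time: 3.2
tcp_pos: [0.5128, -0.0372, 0.3037]
tool_rot: [3.141, 0.0, 0.001]
wrist_force: [-0.2, -0.3, 0.3]
gripper_width: 0.0918
gripper_force: 0.0
```

```bash
python3 - <<'E'
from h import *
print(tool()[0]); shot('wrist','w2')
E
```

```text
[ 0.51278314 -0.03717819  0.3036736 ]
```

Emit:
{"method": "move_arm", "body": {
  "increments": [0,0,0,0,-1,0,1,0,0,0,0,-1,0,1,0,0,0,0,-1,0,1,0,0,0,0,-1,0,1,0,0,0,0,-1,0,1,0,0,0,0,-1,0,1,0,0,0,0,-1,0,1,0,0,0,0,-1,0,1,0,0,0,-0.5,-1,0,1,0,0,0,-0.5,-1,0,1]
}}

```text
time: 4.5
tcp_pos: [0.4834, 0.2625, 0.3036]
tool_rot: [3.141, 0.0, -0.001]
wrist_force: [0.1, -0.5, -0.8]
gripper_width: 0.0921
gripper_force: 0.0
```

```bash
python3 - <<'E'
from h import *
print(tool()[0]); c,im=shot('wrist','w3')
a=[load(n)[1][90:390,120:520] for n in('w1','w2','w3')]
cv2.imwrite('pics/m.png',np.vstack([np.hstack(a[:2]),np.hstack([a[2],a[2]*0])]))
E
```

```text
[0.48335147 0.26253765 0.30357959]
```

View pics/m.png

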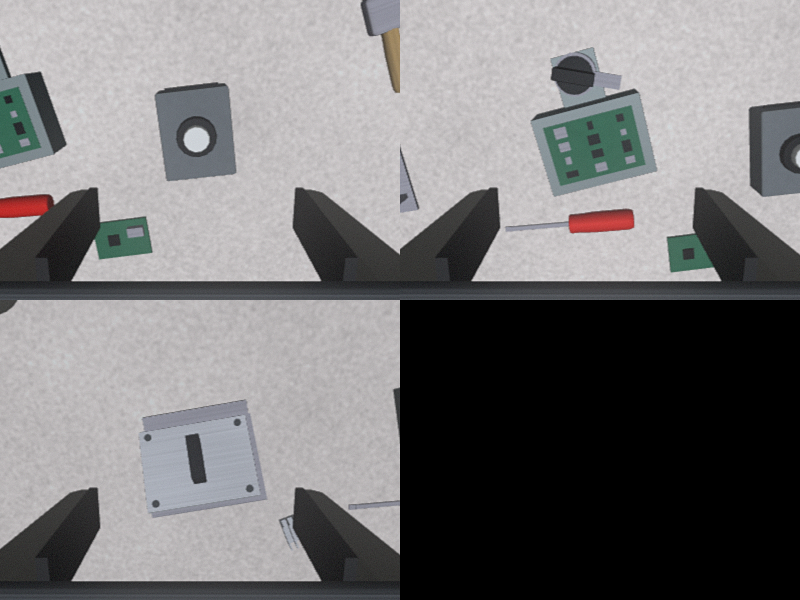

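Crop montage (offset +120,+90 to full pixels). In w1 the tester button is at about (317,227). In w2 the block top has corners near (131,122), (240,91), (257,170), (152,196), and the knob is at (175,75) with its tongue pointing right to (222,80). In w3 the plate face has corners near (139,132), (246,113), (265,197), (152,216), and the rib is at (196,158).

```bash
python3 - <<'E'
from h import *
for n,pts in [('w3',[(165,140),(220,200),(165,200),(230,130),(195,108),(255,160),(60,100),(330,80),(196,150)]),('w2',[(140,125),(240,98),(252,165),(155,190),(185,55),(215,80),(175,75),(100,100),(150,109),(170,100)]),('w1',[(170,100),(196,138),(180,135),(215,160)])]:
    im=load(n)[1]; b=cv2.GaussianBlur(im,(5,5),0); h=cv2.cvtColor(b,cv2.COLOR_BGR2HSV)
    for x,y in pts: print(n,(x,y),b[y+90,x+120],h[y+90,x+120])
E
```

```text
w3 (165, 140) [178 168 163] [110  21 178]
w3 (220, 200) [169 161 156] [108  20 169]
w3 (165, 200) [185 175 171] [111  19 185]
w3 (230, 130) [182 172 167] [110  21 182]
w3 (195, 108) [149 144 145] [126   9 149]
w3 (255, 160) [151 140 138] [115  22 151]
w3 (60, 100) [187 187 189] [  0   3 189]
w3 (330, 80) [176 176 179] [  0   4 179]
w3 (196, 150) [59 56 55] [113  17  59]
w2 (140, 125) [158 153 142] [ 99  26 158]
w2 (240, 98) [170 168 165] [102   8 170]
w2 (252, 165) [150 145 135] [100  25 150]
w2 (155, 190) [149 144 133] [ 99  27 149]
w2 (185, 55) [138 129 125] [111  24 138]
w2 (215, 80) [165 152 150] [116  23 165]
w2 (175, 75) [63 60 59] [113  16  63]
w2 (100, 100) [191 190 194] [173   5 194]
w2 (150, 109) [179 178 180] [165   3 180]
w2 (170, 100) [161 156 144] [ 99  27 161]
w1 (170, 100) [119 111 105] [107  30 119]
w1 (196, 138) [215 210 205] [105  12 215]
w1 (180, 135) [66 64 62] [105  15  66]
w1 (215, 160) [121 114 108] [106  27 121]
```

```bash
cat >> h.py <<'E'
def quad(m,near):
    m=cv2.morphologyEx(m.astype(np.uint8)*255,cv2.MORPH_OPEN,np.ones((5,5)))
    cs=[c for c in cv2.findContours(m,0,1)[0] if cv2.contourArea(c)>1500]
    c=max(cs,key=lambda c:cv2.pointPolygonTest(c,near,True)); P=c[:,0,:].astype(float)
    H=cv2.convexHull(c); e=.02*cv2.arcLength(H,True)
    q=cv2.approxPolyDP(H,e,True)[:,0,:].astype(float)
    while len(q)>4: e*=1.2; q=cv2.approxPolyDP(H,e,True)[:,0,:].astype(float)
    L=[]
    for a,b in zip(q,np.roll(q,-1,0)):
        l=np.linalg.norm(b-a);u=(b-a)/l;w=P-a;s=w@u;d=abs(w@[-u[1],u[0]])
        k=(s>.12*l)&(s<.88*l)&(d<3.5); v=cv2.fitLine(P[k].astype(np.float32),cv2.DIST_HUBER,0,.01,.01).ravel()
        L.append(np.cross([v[2],v[3],1],[v[2]+v[0],v[3]+v[1],1]))
    o=[np.cross(L[i-1],L[i]) for i in range(4)]
    return np.array([x[:2]/x[2] for x in o]),cv2.contourArea(c)
def chan(im):
    b=cv2.GaussianBlur(im,(5,5),0).astype(int); return b[...,0],b[...,1],b[...,2]
E
python3 - <<'E'
from h import *
c,im=load('w2');B,G,Rr=chan(im)
q,a=quad((((B-Rr)>11)&(B>120)&(B-G<8))|(G-Rr>12),(320,230));print(q.round(1),a)
P=onz(c,q,.045)[:,:2];print(P.round(4),P.mean(0).round(4))
for i in range(4):
    v=P[(i+1)%4]-P[i];print(np.linalg.norm(v).round(4),np.degrees(np.arctan2(v[1],v[0])).round(2))
c,im=load('w3');B,G,Rr=chan(im)
q,a=quad(((B-Rr)>7)&(B>160)|(B<80),(316,248));print(q.round(1),a)
i=c[0];K=np.array([[i['fx'],0,i['cx']],[0,i['fy'],i['cy']],[0,0,1]])
# order: find best cyc assignment by PnP reprojection
F=np.diag([1,-1,-1.])
for s in range(2):
    obj=np.array([[-.045,.06,.008],[-.045,-.06,.008],[.045,-.06,.008],[.045,.06,.008]])
    qq=np.roll(q,s,0)
    for o in (obj,obj[::-1].copy()):
        ok,rv,tv,er=cv2.solvePnPGeneric(o,qq,K,None,flags=cv2.SOLVEPNP_IPPE)
        for r,t,e in zip(rv,tv,er):
            A=c[1]@F@cv2.Rodrigues(r)[0];p=c[2]+c[1]@F@t.ravel()
            print(s,e.ravel().round(2),p.round(4),A.round(3).tolist())
E
```

```text
[[357.4 183.1]
 [375.2 259.6]
 [274.4 284.6]
 [251.4 211.1]] 8286.0
[[ 0.5413 -0.0799]
 [ 0.4572 -0.1019]
 [ 0.4276  0.0105]
 [ 0.5114  0.0329]] [ 0.4844 -0.0346]
0.0869 -165.31
0.1162 104.77
0.0867 14.97
0.1166 -75.12
[[368.3 204.4]
 [366.4 288.2]
 [267.  293.7]
 [259.1 223.2]] 8285.0
0 [4.27] [0.4521 0.2624 0.1405] [[-0.09, 0.766, 0.636], [0.993, 0.016, 0.121], [0.083, 0.642, -0.762]]
0 [8.5] [0.4768 0.2651 0.1424] [[-0.113, 0.288, -0.951], [0.994, 0.039, -0.106], [0.006, -0.957, -0.291]]
0 [76.56] [0.4521 0.2624 0.1405] [[0.032, -0.964, -0.264], [-0.988, -0.071, 0.139], [-0.153, 0.256, -0.954]]
0 [77.9] [0.4768 0.2651 0.1424] [[0.081, -0.966, -0.247], [-0.993, -0.057, -0.102], [0.084, 0.254, -0.964]]
1 [3.19] [0.4339 0.2605 0.0482] [[-0.999, -0.041, -0.016], [-0.044, 0.971, 0.237], [0.005, 0.238, -0.971]]
1 [3.49] [0.4399 0.2675 0.0461] [[-0.838, -0.157, -0.522], [-0.051, 0.976, -0.212], [0.543, -0.151, -0.826]]
1 [64.11] [0.4399 0.2675 0.0461] [[-0.043, -0.942, -0.334], [-0.997, 0.018, 0.078], [-0.067, 0.336, -0.939]]
1 [64.28] [0.4339 0.2605 0.0482] [[-0.001, -0.97, -0.244], [-1.0, 0.004, -0.01], [0.011, 0.244, -0.97]]
```

```bash
python3 - <<'E'
from h import *
c,im=load('w3');B,G,Rr=chan(im);m=(((B-Rr)>7)&(B>160)|(B<80)).astype(np.uint8)*255
s=(slice(185,325),slice(240,400))
a=cv2.resize(im[s],None,fx=2.5,fy=2.5,interpolation=cv2.INTER_CUBIC)
b=cv2.cvtColor(cv2.resize(m[s],None,fx=2.5,fy=2.5,interpolation=0),8)
cv2.imwrite('pics/m2.png',np.hstack([a,b]))
E
```

```text
(no output)
```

View pics/m2.png

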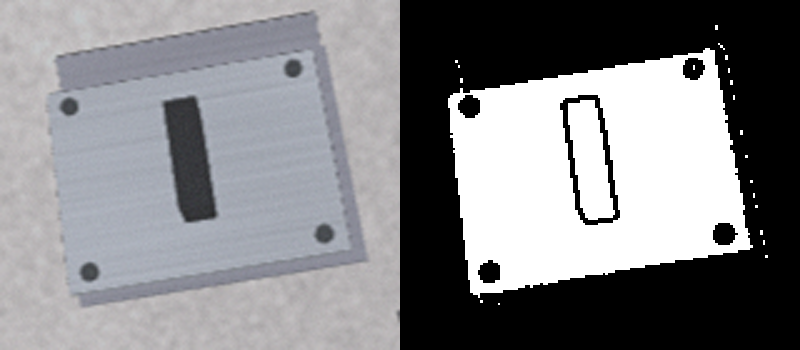

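Enlarged: the mask follows the plate face cleanly, with corners at full pixels of about (260,223), (367,205), (381,284), (268,303). My polygon simplification was at fault, so I'll seed the edge fits with these.

```bash
sed -i 's/def quad(m,near):/def quad(m,near,q0=None):/; s/    L=\[\]/    if q0 is not None: q=np.array(q0,float)\n    L=[]/' h.py
python3 - <<'E'
from h import *
c,im=load('w3');B,G,Rr=chan(im)
q,a=quad(((B-Rr)>7)&(B>160)|(B<80),(316,248),[(260,223),(367,205),(381,284),(268,303)]);print(q.round(1),a)
i=c[0];K=np.array([[i['fx'],0,i['cx']],[0,i['fy'],i['cy']],[0,0,1]]);F=np.diag([1,-1,-1.])
# image top-left: low end, world +y. own x up slope = towards robot(-x world), z up -> own y = -world y
o=np.array([[-.045,-.06,.008],[-.045,.06,.008],[.045,.06,.008],[.045,-.06,.008]])
ok,rv,tv,er=cv2.solvePnPGeneric(o,q,K,None,flags=cv2.SOLVEPNP_IPPE)
for r,t,e in zip(rv,tv,er):
    A=c[1]@F@cv2.Rodrigues(r)[0];p=c[2]+c[1]@F@t.ravel()
    print(e.ravel().round(2),p.round(4),A.round(3).tolist(),np.degrees(np.arccos(A[2,2])))
# known tilt 30deg: centre from diagonals on rays; width of edges
x1=np.cross([*q[0],1],[*q[2],1]);x2=np.cross([*q[1],1],[*q[3],1]);ct=np.cross(x1,x2);ct=ct[:2]/ct[2];print(ct,onz(c,ct,.06))
E
```

```text
[[258.8 222.9]
 [364.4 205.1]
 [379.2 283.4]
 [268.2 302.3]] 8285.0
[69.99] [0.4412 0.263  0.0553] [[0.14, -0.867, -0.478], [-0.953, 0.012, -0.302], [0.268, 0.498, -0.825]] 145.54460275219998
[70.04] [0.4356 0.2601 0.0579] [[-0.021, -0.999, -0.033], [-0.966, 0.012, 0.258], [-0.258, 0.038, -0.965]] 164.89796624260615
[317.55815856 252.45431836] [[0.44039276 0.26168013 0.06      ]]
```

```bash
cat >> h.py <<'E'
def plate(c,q,half=(.045,.06)):
    i=c[0];K=np.array([[i['fx'],0,i['cx']],[0,i['fy'],i['cy']],[0,0,1]]);F=np.diag([1,-1,-1.]);a,b=half
    o=np.array([[-a,-b,0],[-a,b,0],[a,b,0],[a,-b,0]])
    for r,t,e in zip(*cv2.solvePnPGeneric(o,q.reshape(-1,1,2),K,None,flags=cv2.SOLVEPNP_IPPE)[1:]):
        A=c[1]@F@cv2.Rodrigues(r)[0];p=c[2]+c[1]@F@t.ravel()
        print(e.ravel().round(2),'face',p.round(4),A.round(3).tolist(),np.degrees(np.arccos(A[2,2])).round(1))
E
python3 - <<'E'
from h import *
c,im=load('w3');B,G,Rr=chan(im)
q,a=quad(((B-Rr)>7)&(B>160)|(B<80),(316,248),[(260,223),(367,205),(381,284),(268,303)])
plate(c,q);plate(c,q,(.0435,.0585))
E
```

```text
[0.34] face [0.4372 0.2622 0.0484] [[-0.844, 0.177, 0.506], [-0.145, -0.984, 0.101], [0.516, 0.012, 0.857]] 31.0
[1.92] face [0.4353 0.2609 0.0499] [[-0.989, 0.144, 0.036], [-0.147, -0.985, -0.095], [0.022, -0.1, 0.995]] 5.9
[0.31] face [0.4401 0.2623 0.0589] [[-0.861, 0.179, 0.477], [-0.147, -0.984, 0.104], [0.488, 0.02, 0.873]] 29.2
[1.79] face [0.4385 0.2609 0.0601] [[-0.988, 0.141, 0.069], [-0.148, -0.984, -0.099], [0.054, -0.108, 0.993]] 6.9
```

```bash
cat >> h.py <<'E'
def RT(psi,tilt=30):
    s,c=np.sin(np.radians(psi)),np.cos(np.radians(psi));t=np.radians(tilt)
    y=np.array([s,-c,0]);z=np.array([-np.sin(t)*c,-np.sin(t)*s,-np.cos(t)])
    return R.from_matrix(np.c_[np.cross(y,z),y,z])
E
python3 - <<'E'
from h import *
Rt=RT(10);n=-Rt.as_matrix()[:,2];P=np.array([.439,.2623,.055])+.14*n;print(n,P)
delta(P,Rt); p,r=tool();print(R.from_matrix(Rt.as_matrix()).as_euler('xyz'))
E
```

```text
[0.49240388 0.08682409 0.8660254 ] [0.50793654 0.27445537 0.17624356]
shift [ 0.874 -0.298  4.247] turn [-0.45  -4.979 -1.626]
[3.14159265 0.52359878 0.17453293]
```

Emit:
{"method": "move_arm", "body": {
  "increments": [-0.09,-1,-0.325,0.2,0,0.5,1,-0.09,-1,-0.325,0.2,0,0.5,1,-0.09,-1,-0.325,0.2,0,0.5,1,-0.09,-1,-0.325,0.2,0,0.5,1,-0.09,-0.98,-0.325,0.2,0,0.5,1,0,0,0,0,0,0,1]
}}

```text
time: 5.3
tcp_pos: [0.4971, 0.2612, 0.2223]
tool_rot: [3.139, 0.527, 0.172]
wrist_force: [1.3, 0.5, -0.3]
gripper_width: 0.0919
gripper_force: 0.0
```

```bash
python3 - <<'E'
from h import *
c,im=shot('wrist','w4'); cv2.imwrite('pics/v4.png',im)
delta([.5079,.2745,.1762],RT(10)); print(proj(c,[.439,.2623,.055]))
B,G,Rr=chan(im);Rt=RT(10).as_matrix()
f=np.array([.439,.2623,.055]);X=-Rt[:,0];Y=Rt[:,1]
g=[proj(c,f+a*.045*X+b*.06*Y)[0] for a,b in[(-1,-1),(-1,1),(1,1),(1,-1)]];print(np.round(g))
q,a=quad(((B-Rr)>7)&(B>160)|(B<80),tuple(map(float,proj(c,f)[0])),None);print(q.round(1),a)
E
```

```text
shift [ 1.161 -0.367  1.163] turn [ 0.011  0.    -0.023]
[[302.88831765 187.01821478]]
[[228. 131.]
 [377. 131.]
 [373. 239.]
 [234. 239.]]
[[229.3 132. ]
 [376.8 132. ]
 [372.  238. ]
 [235.3 238. ]] 14497.0
```

View pics/v4.png

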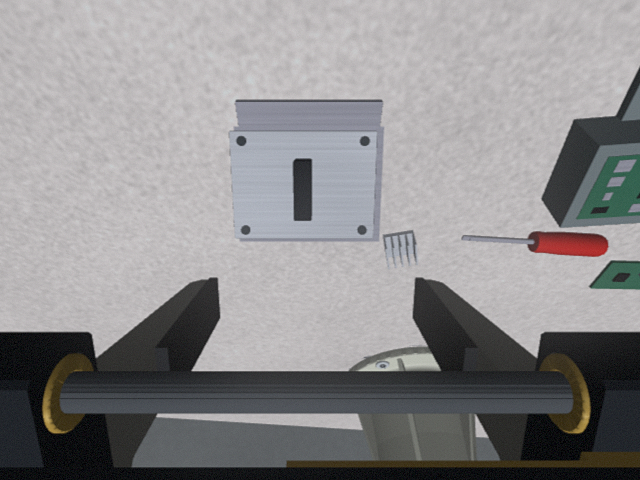

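The wrist view shows the plate face square-on, with corners (229,132), (377,132), (372,238), (235,238) and the rib at (303,189). This matches my prediction within 1 px. Going in.

```bash
python3 - <<'E'
from h import *
Rt=RT(10);n=-Rt.as_matrix()[:,2];delta(np.array([.439,.2623,.055])+.024*n,Rt)
E
```

```text
shift [ 1.161 -0.37   5.028] turn [ 0.011  0.    -0.023]
```

Emit:
{"method": "move_arm", "body": {
  "increments": [0,0,0,0.58,-0.19,0,1,0,0,0,0.58,-0.18,0,1,0,0,0,0,0,1,1,0,0,0,0,0,1,1,0,0,0,0,0,1,1,0,0,0,0,0,1,0.6,0,0,0,0,0,0.6,0.6,0,0,0,0,0,0.4,0.6,0,0,0,0,0,0,0.6]
}}

```text
time: 6.48
tcp_pos: [0.4507, 0.2657, 0.0775]
tool_rot: [3.14, 0.523, 0.174]
wrist_force: [0.2, -0.2, 1.1]
gripper_width: 0.0555
gripper_force: 0.0
```

```bash
python3 - <<'E'
from h import *
Rt=RT(10);n=-Rt.as_matrix()[:,2];delta(np.array([.439,.2623,.055])+.024*n,Rt)
E
```

```text
shift [0.025 0.044 0.053] turn [ 0.015 -0.004 -0.002]
```

Emit:
{"method": "move_arm", "body": {
  "increments": [0,0,0,0,0,0,0,0,0,0,0,0,0,0,0,0,0,0,0,0,0,0,0,0,0,0,0,0,0,0,0,0,0,0,0],
  "grip_force": 35
}}

```text
time: 7.1
tcp_pos: [0.4509, 0.2655, 0.0778]
tool_rot: [3.14, 0.523, 0.174]
wrist_force: [1.4, -2.1, 1.3]
gripper_width: 0.0133
gripper_force: 35.0
```

Emit:
{"method": "move_arm", "body": {
  "increments": [0,0,0,0,0,-0.5,0,0,0,0,0,0,-1,0,0,0,0,0,0,-1,0,0,0,0,0,0,-1,0,0,1,0,0,0,-0.7,0,0,1,0,0,0,-0.7,0,0,1,0,0,0,-0.7,0,0,1,0,0,0,-0.7,0,0,1,0,0,0,-0.5,0,0,0,0,0,0,0,0]
}}

```text
time: 8.35
tcp_pos: [0.5329, 0.2807, 0.264]
tool_rot: [3.141, -0.003, 0.176]
wrist_force: [1.6, -0.4, -1.2]
gripper_width: 0.0136
gripper_force: 35.0
```

```bash
python3 - <<'E'
from h import *
delta([.4844,-.0346,.25],RT(14.9,0))
E
```

```text
shift [-3.429 10.067  0.457] turn [ 0.004 -0.032 -0.807]
```

Emit:
{"method": "move_arm", "body": {
  "increments": [0,-0.03,-0.8,0,0,0,0,0,0,0,-0.47,1,0,0,0,0,0,-0.47,1,0,0,0,0,0,-0.47,1,0,0,0,0,0,-0.47,1,0,0,0,0,0,-0.47,1,0,0,0,0,0,-0.47,1,0,0,0,0,0,-0.47,1,0.2,0,0,0,0,-0.47,1,0.2,0,0,0,0,-0.47,1,0,0]
}}

```text
time: 9.6
tcp_pos: [0.4791, -0.0141, 0.2493]
tool_rot: [-3.141, 0.006, 0.259]
wrist_force: [0.9, -0.6, -1.6]
gripper_width: 0.0139
gripper_force: 35.0
```

Emit:
{"method": "move_arm", "body": {
  "increments": [0,0,0,0,0.74,0,0,0,0,0,0,0,0,0,0,0,0,0,0,0,0]
}}

```text
time: 9.98
tcp_pos: [0.4853, -0.0342, 0.2498]
tool_rot: [3.142, 0.004, 0.258]
wrist_force: [0.2, -0.4, -1.9]
gripper_width: 0.0141
gripper_force: 35.0
```

```bash
python3 - <<'E'
from h import *
c,im=shot('wrist','w5'); B,G,Rr=chan(im)
p,r=tool();print(p,np.degrees(r.as_euler('xyz'))); delta([.4844,-.0346,.25],RT(14.9,0))
M=r.as_matrix(); f=p-M[:,2]*-.024
g=np.array([proj(c,f-a*.045*M[:,0]+b*.06*M[:,1])[0] for a,b in[(-1,-1),(-1,1),(1,1),(1,-1)]]);print(g.round(1))
cv2.imwrite('pics/v5.png',im[150:480])
try: q,a=quad(((B-Rr)>6)&(B>140),tuple(map(float,proj(c,f)[0])),g);print(q.round(1),a); plate(c,q)
except Exception as e: print(e)
E
```

```text
[ 0.48522237 -0.0339167   0.24988624] [179.9870163    0.22865008  14.83091786]
shift [-0.032  0.015 -0.004] turn [ 0.002  0.038 -0.012]
[[184.3 202.7]
 [448.6 202.5]
 [433.3 376.6]
 [199.7 376.6]]
OpenCV(4.12.0) /io/opencv/modules/imgproc/src/linefit.cpp:50: error: (-215:Assertion failed) count > 0 in function 'fitLine2D_wods'
```

View pics/v5.png

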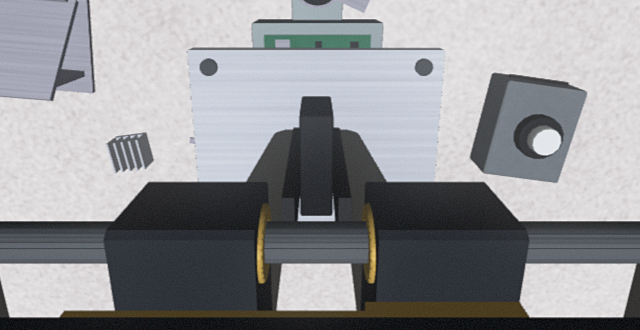

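The plate hangs level in the grip. Its front edge is at row 198 from column 189 to 443, the front holes are at (208,217) and (424,217), and the nest's board is visible beyond it. I'll measure the edges accurately.

```bash
python3 - <<'E'
from h import *
c,im=load('w5');i=im.astype(float);b=cv2.GaussianBlur(im,(3,3),0).astype(float)
d=b[...,0]-b[...,2]
print([ (x,im[230,x].tolist()) for x in range(186,198,2)],[ (x,im[230,x].tolist()) for x in range(436,446,2)])
L=[];Rg=[];T=[]
for y in range(205,325):
    row=cv2.blur(d[y-1:y+2].mean(0)[None],(3,1))[0]
    k=np.where(row[170:250]>8)[0]; L.append((170+k[0],y)) if len(k) else 0
    k=np.where(row[380:470]>8)[0]; Rg.append((380+k[-1],y)) if len(k) else 0
g=cv2.cvtColor(im,6).astype(float)
for x in list(range(215,250,3))+list(range(390,420,3)):
    col=d[185:215,x-1:x+2].mean(1); k=np.where(col>8)[0]
    T.append((x,185+k[0]))
print(T[::4],L[::30],Rg[::30])
f=lambda P:cv2.fitLine(np.array(P,np.float32),cv2.DIST_HUBER,0,.01,.01).ravel()
l,r=f(L),f(Rg);print(l,r)
s=readout.get_state();p,rr=tool();M=rr.as_matrix()
def at(v,y): return v[2]+v[0]/v[1]*(y-v[3])
for y in (198,217,300):
    a=[(at(l,y),y),(at(r,y),y)]; 
    for dd in(.024,.028,.032):
        o,D=ray(c,a); z=M[:,2]; n0=p+dd*z; t=((n0-o)@z)/(D@z); P=(o+D*t[:,None]-p)@M
        print(y,dd,P.round(4).tolist(),'w',(P[1]-P[0])[1].round(4))
E
```

```text
[(186, [221, 219, 223]), (188, [223, 223, 225]), (190, [214, 207, 203]), (192, [211, 199, 194]), (194, [217, 204, 198]), (196, [216, 205, 198])] [(436, [217, 206, 202]), (438, [217, 207, 199]), (440, [215, 203, 199]), (442, [197, 189, 186]), (444, [222, 221, 223])]
[(215, np.int64(199)), (227, np.int64(199)), (239, np.int64(199)), (390, np.int64(199)), (402, np.int64(199)), (414, np.int64(200))] [(np.int64(188), 205), (np.int64(190), 235), (np.int64(193), 265), (np.int64(195), 295)] [(np.int64(444), 205), (np.int64(441), 235), (np.int64(439), 265), (np.int64(436), 295)]
[8.391141e-02 9.964732e-01 1.926000e+02 2.619000e+02] [ 8.3778486e-02 -9.9648440e-01  4.3868332e+02  2.6450000e+02]
198 0.024 [[0.0471, -0.0585, 0.024], [0.0471, 0.0579, 0.024]] w 0.1164
198 0.028 [[0.0466, -0.0598, 0.028], [0.0465, 0.0592, 0.028]] w 0.119
198 0.032 [[0.046, -0.0612, 0.032], [0.0459, 0.0605, 0.032]] w 0.1217
217 0.024 [[0.0384, -0.0585, 0.024], [0.0383, 0.0579, 0.024]] w 0.1164
217 0.028 [[0.0376, -0.0598, 0.028], [0.0375, 0.0592, 0.028]] w 0.1191
217 0.032 [[0.0368, -0.0612, 0.032], [0.0368, 0.0605, 0.032]] w 0.1217
300 0.024 [[-0.0026, -0.0586, 0.024], [-0.0026, 0.0579, 0.024]] w 0.1165
300 0.028 [[-0.0043, -0.0599, 0.028], [-0.0044, 0.0592, 0.028]] w 0.1192
300 0.032 [[-0.0061, -0.0613, 0.032], [-0.0061, 0.0605, 0.032]] w 0.1218
```

Emit:
{"method": "move_arm", "body": {
  "increments": [0,0.04,0,-0.03,0.02,0.5,0,0,0,0,0,0,1,0,0,0,0,0,0,1,0,0,0,0,0,0,1,0,0,0,0,0,0,1,0,0,0,0,0,0,0.5,0,0,0,0,0,0,0,0,0,0,0,0,0,0,0]
}}

```text
time: 11.02
tcp_pos: [0.4856, -0.0353, 0.1011]
tool_rot: [3.14, -0.003, 0.259]
wrist_force: [0.5, -0.4, -1.5]
gripper_width: 0.0141
gripper_force: 35.0
```

```bash
python3 - <<'E'
from h import *
delta([.4844,-.0346,.08],RT(14.9,0))
c,im=shot('wrist','w6'); cv2.imwrite('pics/v6.png',cv2.resize(im[120:345,160:480],None,fx=2.5,fy=2.5)[:560])
s,_=shot('side','s6');cv2.imwrite
print(readout.get_state()['wrist_force'])
E
```

```text
shift [-0.034 -0.034  0.703] turn [ 0.015 -0.026 -0.01 ]
[-0.26567888  0.4817196  -1.76817994]
```

View pics/v6.png

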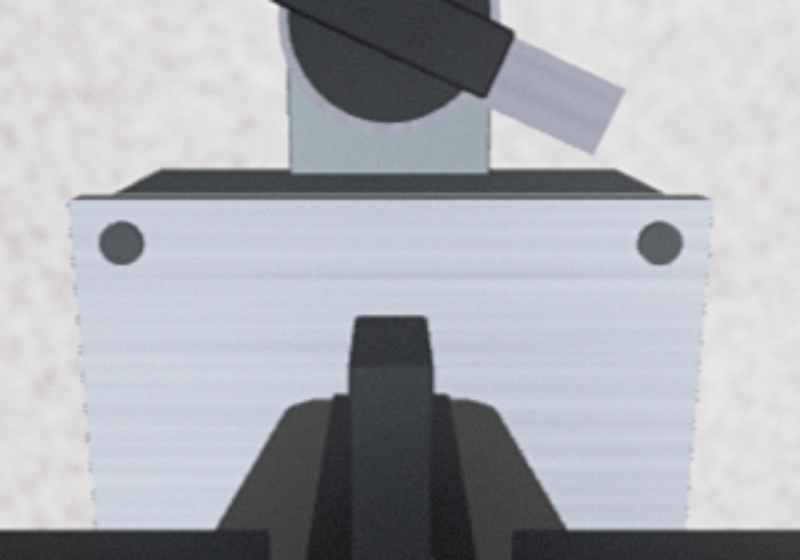

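The plate hovers about 19 mm above the block. Plate edges are at crop columns 70–712 (centre 391) and the block's front foot at 162–618 (centre 390), so it is laterally aligned. The knob's tongue points to lower right, clear of the plate. Next I compare the front edges numerically.

```bash
python3 - <<'E'
from h import *
c,im=load('w6');p,r=tool();M=r.as_matrix()
print('profile',[(y,im[y,300:330].mean(0).round().astype(int).tolist()) for y in range(184,206)])
def show(n,px,z): print(n,[((P-p)@M).round(4).tolist() for P in onz(c,px,z)])
show('foot',[(224.8,188),(407.2,188)],0)
for y in(197,198): show('toprim',[(316,y)],.045)
show('plate under',[(188.2,199.5),(444.8,199.5)],p[2]-.037)
show('plate face',[(188.2,201.5),(444.8,201.5)],p[2]-.029)
E
```

```text
profile [(184, [178, 172, 159]), (185, [178, 172, 158]), (186, [179, 172, 159]), (187, [181, 175, 162]), (188, [183, 176, 163]), (189, [115, 111, 103]), (190, [74, 70, 66]), (191, [70, 67, 63]), (192, [72, 68, 65]), (193, [74, 70, 67]), (194, [73, 70, 66]), (195, [71, 68, 64]), (196, [74, 71, 66]), (197, [122, 116, 109]), (198, [106, 101, 97]), (199, [110, 105, 102]), (200, [208, 198, 193]), (201, [216, 205, 199]), (202, [214, 203, 196]), (203, [213, 202, 196]), (204, [212, 201, 195]), (205, [212, 201, 195])]
foot [[0.0423, -0.0599, 0.1013], [0.0423, 0.0585, 0.1015]]
toprim [[0.0429, -0.0006, 0.0564]]
toprim [[0.0424, -0.0006, 0.0564]]
plate under [[0.0445, -0.0628, 0.037], [0.0444, 0.0621, 0.0373]]
plate face [[0.0447, -0.0602, 0.029], [0.0447, 0.0595, 0.0293]]
```

Emit:
{"method": "move_arm", "body": {
  "increments": [0,-0.02,0,-0.07,-0.015,0.1,0,0,0,0,0,0,0.1,0,0,0,0,0,0,0.1,0,0,0,0,0,0,0.1,0,0,0,0,0,0,0.1,0,0,0,0,0,0,0,0,0,0,0,0,0,0,0]
}}

```text
time: 12.0
tcp_pos: [0.4828, -0.0356, 0.0852]
tool_rot: [3.14, 0.001, 0.259]
wrist_force: [0.5, -0.5, -1.4]
gripper_width: 0.0135
gripper_force: 35.0
```

```bash
python3 - <<'E'
from h import *
p,r=tool();M=r.as_matrix();print(p,readout.get_state()['wrist_force'])
c,im=shot('wrist','w7')
print('profile',[(y,im[y,300:330].mean(0).round().astype(int).tolist()) for y in range(186,206)])
E
```

```text
[ 0.48275041 -0.03556727  0.0852091 ] [ 0.51033239 -0.45855609 -1.42800123]
profile [(186, [185, 179, 165]), (187, [117, 113, 105]), (188, [74, 70, 66]), (189, [71, 68, 65]), (190, [73, 69, 65]), (191, [74, 70, 66]), (192, [74, 71, 66]), (193, [74, 71, 67]), (194, [72, 69, 64]), (195, [87, 84, 78]), (196, [148, 142, 131]), (197, [157, 151, 140]), (198, [111, 106, 102]), (199, [110, 105, 102]), (200, [212, 202, 197]), (201, [220, 209, 202]), (202, [217, 205, 199]), (203, [216, 204, 198]), (204, [216, 204, 198]), (205, [216, 204, 198])]
```

Emit:
{"method": "move_arm", "body": {
  "increments": [0,0,0,0.02,0,0.03,0,0,0,0,0,0,0.03,0,0,0,0,0,0,0.03,0,0,0,0,0,0,0,0,0,0,0,0,0,0,0]
}}

```text
time: 12.68
tcp_pos: [0.4833, -0.0354, 0.0825]
tool_rot: [3.14, 0.001, 0.259]
wrist_force: [-0.2, -0.7, -1.8]
gripper_width: 0.0133
gripper_force: 35.0
```

Emit:
{"method": "move_arm", "body": {
  "increments": [0,0,0,0,0,0.03,0,0,0,0,0,0,0.03,0,0,0,0,0,0,0,0]
}}

```text
time: 13.05
tcp_pos: [0.4832, -0.0354, 0.0806]
tool_rot: [3.14, 0.001, 0.259]
wrist_force: [0.6, -0.2, -1.5]
gripper_width: 0.0139
gripper_force: 35.0
```

Emit:
{"method": "move_arm", "body": {
  "increments": [0,0,0,0,0,0.03,0,0,0,0,0,0,0.03,0,0,0,0,0,0,0,0]
}}

```text
time: 13.42
tcp_pos: [0.4834, -0.0354, 0.0795]
tool_rot: [3.14, 0.0, 0.259]
wrist_force: [-2.3, 1.3, 7.2]
gripper_width: 0.014
gripper_force: 35.0
```

```bash
python3 - <<'E'
from h import *
p,r=tool();M=r.as_matrix()
c,im=shot('wrist','w8')
print('profile',[(y,im[y,300:330].mean(0).round().astype(int).tolist()) for y in range(184,204)])
cv2.imwrite('pics/v8.png',cv2.resize(im[170:320,160:480],None,fx=2.5,fy=2.5))
E
```

```text
profile [(184, [181, 174, 161]), (185, [180, 174, 160]), (186, [181, 175, 161]), (187, [183, 177, 164]), (188, [185, 179, 165]), (189, [137, 132, 122]), (190, [82, 78, 73]), (191, [71, 68, 64]), (192, [74, 71, 67]), (193, [74, 70, 66]), (194, [74, 71, 67]), (195, [75, 72, 67]), (196, [74, 71, 67]), (197, [80, 76, 72]), (198, [100, 95, 92]), (199, [115, 109, 106]), (200, [215, 205, 200]), (201, [220, 209, 203]), (202, [218, 206, 200]), (203, [217, 205, 199])]
```

View pics/v8.png

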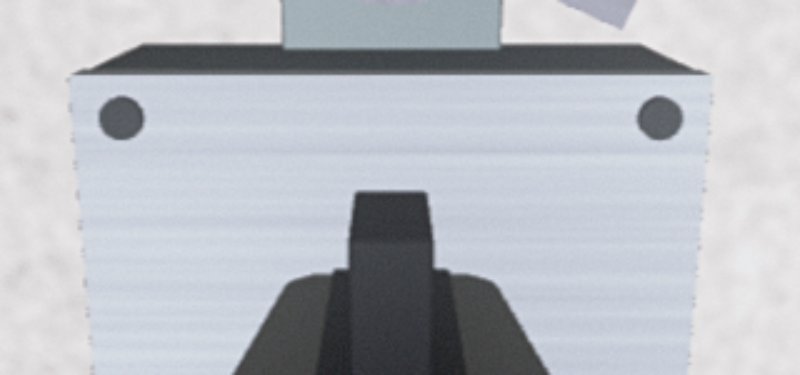

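The plate's front edge coincides with the block's top edge and the sides are symmetric: plate 70–712, block 85–700 just behind it. It is flush, so I release.

Emit:
{"method": "move_arm", "body": {
  "increments": [0,0,0,0,0,-0.02,0,0,0,0,0,0,0,0.15,0,0,0,0,0,0,0.3,0,0,0,0,0,0,0.5,0,0,0,0,0,0,0.5]
}}

```text
time: 14.1
tcp_pos: [0.4833, -0.0354, 0.0795]
tool_rot: [3.14, 0.0, 0.259]
wrist_force: [0.2, -0.5, -0.1]
gripper_width: 0.0415
gripper_force: 0.0
```

Emit:
{"method": "move_arm", "body": {
  "increments": [0,0,0,0,0,-0.5,0.5,0,0,0,0,0,-1,0.5,0,0,0,0,0,-1,0.5,0,0,0,0,0,-1,0.5,0,0,0,0,0,-1,0.5,0,0,0,0,0,-1,0.5,0,0,0,0,0,-1,0.5,0,0,0,0,0,0,0.5,0,0,0,0,0,0,0.5]
}}

```text
time: 15.22
tcp_pos: [0.4828, -0.0351, 0.2743]
tool_rot: [3.14, 0.001, 0.259]
wrist_force: [-0.1, 0.0, -0.1]
gripper_width: 0.0456
gripper_force: 0.0
```

```bash
python3 - <<'E'
from h import *
c,im=shot('wrist','w9');p,r=tool();M=r.as_matrix();print(p)
B,G,Rr=chan(im);f=np.array([.4844,-.0346,.053]);print(proj(c,f))
g=np.array([proj(c,f-a*.045*M[:,0]+b*.06*M[:,1])[0] for a,b in[(-1,-1),(-1,1),(1,1),(1,-1)]]);print(g.round(1))
try:
 q,a=quad((((B-Rr)>7)&(B>185))|(B<75),tuple(proj(c,f)[0]),g);print(q.round(1));P=onz(c,q,.053)[:,:2];print(P.round(4),P.mean(0))
 for i in range(4):
    v=P[(i+1)%4]-P[i];print(np.linalg.norm(v).round(4),np.degrees(np.arctan2(v[1],v[0])).round(2))
except Exception as e: print(e)
cv2.imwrite('pics/v9.png',im)
E
```

```text
[ 0.48262101 -0.03514144  0.27381672]
[[316.32985562 215.02940466]]
[[252.9 168.2]
 [379.8 168.1]
 [376.  259.1]
 [256.6 259.1]]
[[253.7 170. ]
 [378.7 170. ]
 [374.5 258. ]
 [257.4 258. ]]
[[ 0.5111  0.0338]
 [ 0.5413 -0.0806]
 [ 0.457  -0.1023]
 [ 0.4269  0.0114]] [ 0.48407586 -0.0344326 ]
0.1184 -75.19
0.0871 -165.59
0.1176 104.82
0.0871 14.92
```

View pics/v9.png

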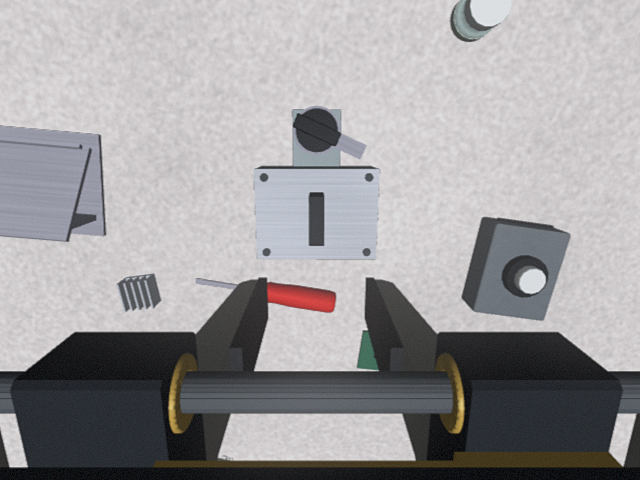

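The plate measures centre (0.4841, −0.0344), yaw 14.9°, which matches the nest. In the picture the knob disc is centred near (316,130), the tongue tip is at about (363,152), and the button is at (529,281).

```bash
python3 - <<'E'
from h import *
c,im=load('w9');K=np.array([.4841+.08*np.cos(.26),-.0344+.08*np.sin(.26)]);print('axis',K)
u=np.array([np.cos(.26),np.sin(.26)]);v=np.array([-u[1],u[0]])
T=onz(c,[(362,152)],.061)[0,:2]-K;print('tip',np.linalg.norm(T),'cam',np.arctan2(-T@u,-T@v),'world ang',np.degrees(np.arctan2(T[1],T[0])))
B,G,Rr=chan(im);m=(B<70).astype(np.uint8);m[:100]=0;m[165:]=0;m[:,:280]=0;m[:,360:]=0
M=cv2.moments(m,True);ct=(M['m10']/M['m00'],M['m01']/M['m00']);print('dark centroid',ct,onz(c,ct,.08))
print('joints',readout.get_state()['joint_positions'].round(3))
# button
hs=cv2.inRange(im,(190,190,190),(255,255,255));hs[:, :495]=0;hs[:,560:]=0;hs[:255]=0;hs[300:]=0
cs=max(cv2.findContours(hs,0,1)[0],key=cv2.contourArea)
e=cv2.minEnclosingCircle(cs);print('btn9',e,onz(c,e[0],.06))
c1,i1=load('w1');h1=cv2.inRange(i1,(180,180,180),(255,255,255));h1[:,:285]=0;h1[:,345:]=0;h1[:200]=0;h1[255:]=0
cs=max(cv2.findContours(h1,0,1)[0],key=cv2.contourArea);e1=cv2.minEnclosingCircle(cs)
o1,d1=ray(c1,e1[0]);o2,d2=ray(c,e[0]);P=tri([(o1,d1[0]),(o2,d2[0])]);print('btn1',e1,'tri',P,onz(c1,e1[0],P[2]),onz(c,e[0],P[2]), 'diam',2*e1[1]/387.25*(c1[2][2]-P[2])/.967)
E
```

```text
axis [ 0.5614112  -0.01383356]
tip 0.046527272789945534 cam 0.4371705924909221 world ang -100.15112720356204
dark centroid (316.23731343283583, 129.62910447761195) [[ 0.56106497 -0.01420938  0.08      ]]
joints [-0.075  0.09   1.878 -0.002  1.175  1.238]
btn9 ((531.689208984375, 280.3108215332031), 13.167569160461426) [[ 0.47667103 -0.25959755  0.06      ]]
btn1 ((316.1041564941406, 229.0), 12.268396377563477) tri [ 0.4763409  -0.26024847  0.05905807] [[ 0.47620708 -0.260252    0.05905807]] [[ 0.47647419 -0.26022561  0.05905807]] diam 0.025906216760944123
```

Emit:
{"method": "move_arm", "body": {
  "increments": [0,0,0,0.9,0,0,0.45,0,0,0,0.9,0,0,0.45,0,0,0,0.9,0,0,0.45,0,0,-1,0,0,0,0.45,0,0,-1,0,0,0,0.45,0,0,-1,0,0,0,0.45,0,0,-1,0,0,0,0.45,0,0,-1,0,0,0,0.45,0,0,-1,0,0,0,0.45,0,0,-1,0,0,0,0.45]
}}

```text
time: 16.52
tcp_pos: [0.5609, -0.0144, 0.273]
tool_rot: [-3.14, 0.003, 0.995]
wrist_force: [-1.1, -0.5, 0.1]
gripper_width: 0.0416
gripper_force: 0.0
```

Emit:
{"method": "move_arm", "body": {
  "increments": [0,0,-1,0,0,0,0.45,0,0,-1,0,0,0,0.45,0,0,-1,0,0,0,0.45,0,0,-0.82,0,0,0,0.45,0,0,0,0,0,0,0.45]
}}

```text
time: 17.15
tcp_pos: [0.561, -0.0144, 0.2732]
tool_rot: [-3.139, 0.002, 1.391]
wrist_force: [0.0, -0.9, -0.9]
gripper_width: 0.0413
gripper_force: 0.0
```

```bash
python3 - <<'E'
from h import *
c,im=shot('wrist','w10');cv2.imwrite('pics/v10.png',im)
delta([.5612,-.014,.087],RT(79.85,0))
B,G,Rr=chan(im);g=proj(c,[.5612,-.014,.08])[0];print(g)
x,y=map(int,g);m=np.zeros((480,640),np.uint8);s=(slice(max(y-45,0),y+45),slice(x-45,x+45));m[s]=(B[s]<72)
M=cv2.moments(m,True);ct=(M['m10']/M['m00'],M['m01']/M['m00']);print(ct,onz(c,ct,.08),M['m00'])
E
```

```text
shift [0.026 0.01  6.215] turn [-0.016  0.016 -0.035]
[316.27073494 222.24112593]
(311.3363499245852, 221.7390648567119) [[ 0.55688563 -0.01274673  0.08      ]] 1326.0
```

View pics/v10.png

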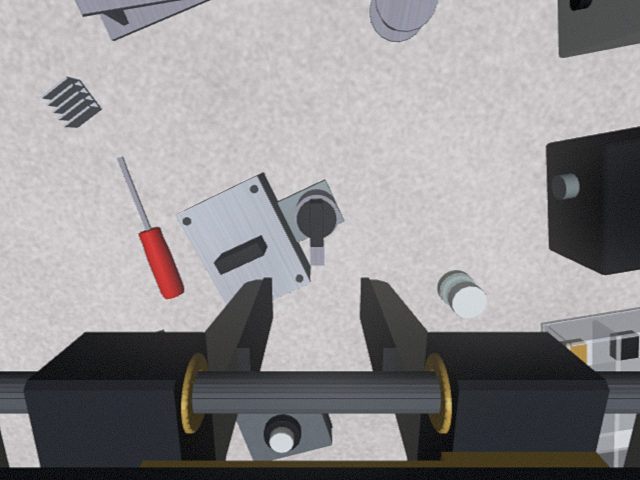

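The bar stands upright in the picture at column 317, as predicted (316), with its tongue pointing down the picture. I'll descend on it.

Emit:
{"method": "move_arm", "body": {
  "increments": [0,0,-0.03,0.02,0.01,1,0.45,0,0,0,0,0,1,0.45,0,0,0,0,0,1,0.45,0,0,0,0,0,1,0.45,0,0,0,0,0,1,0.45,0,0,0,0,0,0.6,0.45,0,0,0,0,0,0.4,0.45,0,0,0,0,0,0.15,0.45,0,0,0,0,0,0,0.45]
}}

```text
time: 18.32
tcp_pos: [0.5623, -0.0142, 0.0903]
tool_rot: [3.141, 0.001, 1.395]
wrist_force: [0.1, -0.8, -0.0]
gripper_width: 0.0415
gripper_force: 0.0
```

Emit:
{"method": "move_arm", "body": {
  "increments": [0,0,0,0,0,0,0,0,0,0,0,0,0,0,0,0,0,0,0,0,0,0,0,0,0,0,0,0],
  "grip_force": 20
}}

```text
time: 18.82
tcp_pos: [0.561, -0.0139, 0.0902]
tool_rot: [-3.14, 0.001, 1.395]
wrist_force: [-4.4, 2.1, 5.8]
gripper_width: 0.0117
gripper_force: 20.0
```

Emit:
{"method": "move_arm", "body": {
  "increments": [0,0,0.6,0,0,0,0,0,0,0.7,0,0,0,0,0,0,0.7,0,0,0,0,0,0,0.7,0,0,0,0,0,0,0.7,0,0,0,0,0,0,0.6,0,0,0,0,0,0,0,0,0,0,0]
}}

```text
time: 19.7
tcp_pos: [0.5615, -0.0141, 0.0902]
tool_rot: [-3.141, 0.002, 0.977]
wrist_force: [-3.3, 0.4, 6.3]
gripper_width: 0.0122
gripper_force: 20.0
```

```bash
python3 - <<'E'
from cell import readout
s=readout.get_state();print(s['wrist_force'],s['wrist_torque'],s['tool_rot'])
E
```

```text
[-3.25994274  0.43210631  6.34330952] [0.08586216 0.78128888 0.09435643] [-3.14133869e+00  1.75527811e-03  9.76689039e-01]
```

Emit:
{"method": "move_arm", "body": {
  "increments": [0,0,0.7,0,0,0,0,0,0,0.7,0,0,0,0,0,0,0.7,0,0,0,0,0,0,0.7,0,0,0,0,0,0,0.7,0,0,0,0,0,0,0.6,0,0,0,0,0,0,0,0,0,0,0]
}}

```text
time: 20.58
tcp_pos: [0.5618, -0.0144, 0.0902]
tool_rot: [3.14, 0.001, 0.548]
wrist_force: [-3.1, -3.2, 5.4]
gripper_width: 0.0121
gripper_force: 20.0
```

```bash
python3 - <<'E'
from cell import readout
s=readout.get_state();print(s['wrist_force'],s['wrist_torque'],s['tool_rot'])
E
```

```text
[-3.14853464 -3.24434535  5.4218945 ] [-0.43970913  0.5727366  -0.09044309] [3.14037754e+00 1.37386043e-03 5.48379165e-01]
```

Emit:
{"method": "move_arm", "body": {
  "increments": [0,0,0.6,0,0,0,0,0,0,0,0,0,0,0,0,0,0,0,0,0,0.2,0,0,0,0,0,0,0.4,0,0,0,0,0,0,0.4,0,0,0,0,0,-0.5,0.4,0,0,0,0,0,-1,0.4,0,0,0,0,0,-1,0.4,0,0,0,0,0,-1,0.4,0,0,0,0,0,-1,0.4]
}}

```text
time: 21.82
tcp_pos: [0.5621, -0.0139, 0.2271]
tool_rot: [3.14, -0.0, 0.484]
wrist_force: [-0.1, 0.4, 0.5]
gripper_width: 0.0367
gripper_force: 0.0
```

Emit:
{"method": "move_arm", "body": {
  "increments": [0,0,0,0,0,-1,0.4,0,0,0,0,0,-0.6,0.4,0,0,0,0,0,0,0,0,0,0,0,0,0,0]
}}

```text
time: 22.32
tcp_pos: [0.5614, -0.0139, 0.272]
tool_rot: [3.141, 0.002, 0.484]
wrist_force: [-0.1, 0.4, -0.2]
gripper_width: 0.0194
gripper_force: 0.0
```

```bash
python3 - <<'E'
from h import *
c,im=shot('wrist','w11');print(tool()[0],np.degrees(tool()[1].as_euler('xyz')),readout.get_state()['gripper_width'])
K=np.array([.5612,-.014]);u=np.array([np.cos(.26),np.sin(.26)]);v=np.array([-u[1],u[0]])
B,G,Rr=chan(im)
# bar top at z=.091 : darkest elongated blob
g=proj(c,[*K,.091])[0];x,y=map(int,g);print(g)
print(B[y-30:y+31:6,x-30:x+31:6])
for a in(1.2,1.35,1.5):
    d=-np.sin(a)*u-np.cos(a)*v; print(a,[proj(c,[*(K+t*d),z])[0].round(1).tolist() for t,z in((-.02,.091),(.02,.091),(.047,.061))])
m=np.zeros((480,640),np.uint8);s=(slice(y-40,y+40),slice(x-40,x+40));m[s]=(B[s]<72)
n,l,st,ce=cv2.connectedComponentsWithStats(m)
for i in range(1,n):
    if st[i][4]>100:
        pts=np.argwhere(l==i)[:,::-1].astype(np.float32);r=cv2.minAreaRect(pts);P=onz(c,cv2.boxPoints(r),.091)[:,:2];print(st[i],ce[i],r,P.round(4).tolist())
delta([.4763,-.2602,.10],RT(28,0))
E
```

```text
[ 0.5613214  -0.01388192  0.27171861] [1.79991683e+02 1.46368147e-01 2.77301736e+01] 0.014799710637710389
[316.47499417 225.69374859]
[[209 209 165  99  98 127 110  89 163 145 204]
 [205 208 132 161  90  55  63 160 116 164 206]
 [203 197 156  72  67  73  71  73 154 168 203]
 [217 175 112  71  68  72  70  73  83 186 205]
 [204 161  85  71  68  72  69  73  72 202 205]
 [205 161 102  71  69  71  69  71  76 209 207]
 [202 160 158  70  68  70  68  71 151 208 203]
 [ 72  98 139 154  81  70  69 144 183 204 207]
 [ 78  71  70  70  84  69  76 148 172 204 205]
 [197 195 173 128 141 159 162  70  72  72  73]
 [199 197 197 198 178 165 167 159 108  79  73]]
1.2 [[313.1, 203.3], [319.8, 247.4], [323.5, 265.4]]
1.35 [[316.6, 203.0], [316.4, 247.7], [316.3, 265.9]]
1.5 [[320.0, 203.3], [313.0, 247.4], [309.2, 265.4]]
[300 200  34  46 741] [316.0242915  223.69365722] ((316.7525634765625, 222.59861755371094), (43.52941131591797, 32.05882263183594), 61.927513122558594) [[0.5631, 0.0106], [0.5861, -0.005], [0.5645, -0.0368], [0.5406, -0.0212]]
shift [-6.314  5.948  5.741] turn [ 0.001  0.024 -0.045]
```

```bash
python3 - <<'E'
from h import *
c,im=load('w11');B,G,R_=chan(im)
for y in (202,205,240,243,254,258,262): print(y,B[y,298:338].tolist())
K=np.array([.5612,-.014])
for z,x in((.091,.006),(.061,.007)):
    a=.26;  w=np.array([-np.sin(a+.22-.0),np.cos(a+.22)])
    print([proj(c,[*(K+s*x*w),z])[0].round(1).tolist() for s in(-1,1)])
E
```

```text
202 [124, 113, 121, 140, 155, 161, 156, 145, 130, 114, 99, 84, 70, 60, 55, 54, 53, 53, 54, 55, 55, 55, 54, 54, 57, 64, 76, 92, 108, 125, 140, 153, 160, 160, 150, 133, 121, 125, 142, 157]
205 [140, 150, 157, 151, 132, 107, 87, 76, 72, 71, 71, 68, 67, 67, 69, 70, 70, 71, 71, 70, 70, 71, 71, 71, 69, 68, 69, 71, 72, 72, 76, 87, 107, 132, 153, 162, 156, 144, 140, 148]
240 [72, 74, 75, 77, 80, 84, 89, 95, 102, 109, 116, 116, 101, 81, 70, 69, 69, 69, 69, 69, 69, 68, 69, 70, 77, 98, 126, 147, 156, 157, 157, 156, 156, 157, 166, 182, 198, 204, 203, 202]
243 [70, 70, 70, 71, 71, 71, 70, 69, 68, 70, 79, 87, 84, 74, 68, 68, 69, 69, 69, 69, 69, 69, 68, 69, 76, 93, 116, 133, 140, 144, 148, 151, 150, 147, 148, 158, 172, 183, 189, 194]
254 [197, 197, 197, 197, 197, 197, 197, 197, 197, 197, 194, 186, 178, 172, 169, 167, 165, 164, 165, 167, 167, 167, 166, 166, 167, 164, 155, 143, 132, 125, 119, 111, 102, 96, 92, 88, 84, 79, 76, 75]
258 [199, 198, 198, 198, 198, 197, 197, 197, 197, 197, 194, 187, 178, 171, 169, 167, 165, 164, 165, 166, 167, 167, 166, 166, 168, 173, 183, 192, 196, 196, 196, 196, 197, 197, 197, 196, 193, 192, 192, 189]
262 [193, 193, 193, 194, 194, 194, 195, 195, 196, 196, 194, 187, 178, 171, 168, 167, 165, 164, 165, 167, 168, 167, 166, 166, 168, 174, 183, 192, 196, 197, 197, 198, 198, 199, 198, 198, 198, 199, 199, 199]
[[323.3, 225.7], [309.6, 225.7]]
[[323.8, 218.9], [309.1, 218.9]]
```

The knob's tongue is centred at column 316.2, where 316.3 is predicted for 1.35 rad, so it is in the notch. Going to the button now.

Emit:
{"method": "move_arm", "body": {
  "increments": [0,0,0,-0.9,0.85,0,0,0,0,0,-0.9,0.85,0,0,0,0,0,-0.9,0.85,0,0,0,0,0,-0.9,0.85,0,0,0,0,0,-0.9,0.85,0,0,0,0,0,-0.9,0.85,0,0,0,0,0,-0.9,0.85,0,0,0,0,0,0,0,0.5,0,0,0,0,0,0,0,0]
}}

```text
time: 23.5
tcp_pos: [0.4767, -0.259, 0.2561]
tool_rot: [-3.139, 0.003, 0.483]
wrist_force: [0.4, 0.1, 0.4]
gripper_width: 0.0003
gripper_force: 0.0
```

```bash
python3 - <<'E'
from h import *
delta([.4763,-.2602,.10],RT(28,0)); c,im=shot('wrist','w12')
g=proj(c,[.4763,-.2602,.059])[0];x,y=map(int,g)
m=cv2.inRange(im,(185,185,185),(255,255,255));k=np.zeros_like(m);k[y-22:y+23,x-22:x+23]=m[y-22:y+23,x-22:x+23]
cs=cv2.findContours(k,0,1)[0];cs=max(cs,key=cv2.contourArea);e=cv2.minEnclosingCircle(cs);print(g,e,onz(c,e[0],.059),e[1]*2/387*(c[2][2]-.059)/.967)
c1,_=load('w1');o1,d1=ray(c1,(316.1,229));o2,d2=ray(c,e[0]);print(tri([(o1,d1[0]),(o2,d2[0])]))
c,im=load('w11');B,G,Rr=chan(im)
f=np.array([.4844,-.0346,.053]);u=np.array([np.cos(.26),np.sin(.26),0]);v=np.array([-u[1],u[0],0])
g=np.array([proj(c,f+a*.045*u+b*.06*v)[0] for a,b in[(1,1),(1,-1),(-1,-1),(-1,1)]])
try: q,a=quad((((B-Rr)>7)&(B>185))|(B<75),tuple(proj(c,f)[0]),g);print(g.round(1),q.round(1))
except Exception as ex: print(g.round(1),ex)
E
```

```text
shift [-0.017  0.043  5.203] turn [-0.023  0.026 -0.051]
[318.13135967 222.49083292] ((318.1363525390625, 222.90908813476562), 14.165675163269043) [[ 0.47595576 -0.26038637  0.059     ]] 0.02631556154023863
[ 0.47616044 -0.26029487  0.05941438]
[[249.4 237.6]
 [367.4 263.4]
 [345.7 342.2]
 [234.  319.2]] OpenCV(4.12.0) /io/opencv/modules/imgproc/src/linefit.cpp:50: error: (-215:Assertion failed) count > 0 in function 'fitLine2D_wods'
```

Emit:
{"method": "move_arm", "body": {
  "increments": [0,0,0,-0.02,0.04,1,0,0,0,0,0,0,1,0,0,0,0,0,0,1,0,0,0,0,0,0,1,0,0,0,0,0,0,1,0,0,0,0,0,0,0.5,0,0,0,0,0,0,0.1,0,0,0,0,0,0,0,0]
}}

```text
time: 24.55
tcp_pos: [0.4784, -0.2614, 0.091]
tool_rot: [3.14, 0.0, 0.484]
wrist_force: [0.1, -1.1, -0.3]
gripper_width: 0.0003
gripper_force: 0.0
```

Emit:
{"method": "move_arm", "body": {
  "increments": [0,0,0,0,0,0.1,0,0,0,0,0,0,0.1,0,0,0,0,0,0,0.1,0,0,0,0,0,0,0,0]
}}

```text
time: 25.05
tcp_pos: [0.4777, -0.2615, 0.0812]
tool_rot: [3.141, 0.001, 0.484]
wrist_force: [-0.3, -0.5, 0.8]
gripper_width: -0.0
gripper_force: 0.0
```

Emit:
{"method": "move_arm", "body": {
  "increments": [0,0,0,0,0,0.08,0,0,0,0,0,0,0.08,0,0,0,0,0,0,0,0]
}}

```text
time: 25.42
tcp_pos: [0.4778, -0.2615, 0.0765]
tool_rot: [3.14, 0.001, 0.484]
wrist_force: [-0.3, -0.6, 3.2]
gripper_width: 0.0006
gripper_force: 1.6
```

Emit:
{"method": "move_arm", "body": {
  "increments": [0,0,0,0,0,0.08,0,0,0,0,0,0,0.04,0,0,0,0,0,0,0,0]
}}

```text
time: 25.8
tcp_pos: [0.4779, -0.2616, 0.0747]
tool_rot: [3.14, 0.001, 0.484]
wrist_force: [-7.1, 4.0, 25.3]
gripper_width: 0.0003
gripper_force: 12.7
```

The force rose from 3 N to 25 N, so the button is at its stop. Retreating, then a last check.

Emit:
{"method": "move_arm", "body": {
  "increments": [0,0,0,0,0,-0.3,0,0,0,0,0,0,-1,0,0,0,0,0,0,-1,0,0,0,0,0,0,-1,0,0,0,0,0,0,-1,0,0,0,0,0,0,-1,0,0,0,0,0,0,-1,0,0,0,0,-0.5,-1,-1,0,0,0,0,-0.5,-1,-1,0,0,0,0,0,0,0,0]
}}

```text
time: 27.05
tcp_pos: [0.423, -0.2216, 0.3239]
tool_rot: [3.138, -0.001, 0.484]
wrist_force: [-1.0, -0.4, 0.9]
gripper_width: 0.0006
gripper_force: 0.0
```

```bash
python3 - <<'E'
from h import *
c,im=shot('wrist','w13');p,r=tool();print(p,readout.get_state()['wrist_force'])
B,G,Rr=chan(im)
f=np.array([.4844,-.0346,.053]);u=np.array([np.cos(.26),np.sin(.26),0]);v=np.array([-u[1],u[0],0])
g=np.array([proj(c,f+a*.045*u+b*.06*v)[0] for a,b in[(1,1),(1,-1),(-1,-1),(-1,1)]]);print(g.round(1))
try:
    q,a=quad((((B-Rr)>7)&(B>165))|(B<75),tuple(map(float,proj(c,f)[0])),g);print(q.round(1));P=onz(c,q,.053)[:,:2];print(P.mean(0))
    for i in range(4):
        w=P[(i+1)%4]-P[i];print(np.linalg.norm(w).round(4),np.degrees(np.arctan2(w[1],w[0])).round(2))
except Exception as ex: print(ex)
b=cv2.inRange(im,(185,185,185),(255,255,255));x,y=map(int,proj(c,[.4763,-.2602,.059])[0]);k=np.zeros_like(b);s=(slice(y-20,y+20),slice(x-20,x+20));k[s]=b[s]
cs=cv2.findContours(k,0,1)[0];cs=max(cs,key=cv2.contourArea);print('btn',(x,y),cv2.minEnclosingCircle(cs))
E
```

```text
[ 0.4235032  -0.22196385  0.32262448] [ 0.1831281  -0.32412897 -0.58693632]
[[124.1   6.1]
 [246.2  36.5]
 [230.9 129.1]
 [115.4 102. ]]
[[125.1   7.7]
 [245.   37.2]
 [229.6 128.4]
 [116.3 101.9]]
[ 0.48405517 -0.03457887]
0.1179 -74.96
0.0888 -165.33
0.1178 104.9
0.0885 14.76
btn (370, 182) ((370.8333435058594, 182.8333282470703), 12.249809265136719)
```

The plate is unmoved at (0.4841, −0.0346), and the button is back up with its centre where it was. Handing in.

```bash
python3 -c "
from cell import job
print(job.hand_in())"
```

```text
the job is handed in; nothing more can be done
None
```

The job is handed in (no verdict was returned): by my measurements the plate lies flush on the nest, the knob is in its notch, and the button went fully down and came back up.

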